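# Turn the rinsed beaker over onto the sloped drain board

### The job

The rinsed glass beaker stands mouth-up on the bench. Turn it over and set it gently to drain, mouth-down and flush on the free half of the sloped drain board, without bumping the small beaker that is already draining there. Leave the flask and the bottles where they are.

Things in the scene. Friction and masses are not known exactly. Their poses are not given: they have to be found in the camera images.
- beaker: the beaker to turn over: clear glass, low form, 69 mm high, straight round wall 52 mm across outside (wall about 3 mm), flared rim with a small spout about 60 mm across at the mouth; about 70 g. Origin at the centre of its outer bottom; z points along its axis from the bottom to the mouth.
- drain_bed: white ribbed bed, fixed, blue edges: 150 mm along the slope (x, uphill) by 260 mm across (y), tilted 20 degrees. Origin: bed centre on the rib tops, 52 mm above the bench; z is the bed normal. Lip at the lower edge 12 mm above the rib tops, other edges 6 mm; ribs along x, level. The small beaker stands near y = +70 mm; the half at negative y (middle y = -55 mm) is free.
- small_beaker: a smaller clear glass beaker, 58 mm high and 53 mm across at its rim, already standing mouth-down on the drain bed; to be left alone. Origin at the centre of its bottom (now its upper end), z towards its mouth.
- flask: conical glass flask with pinkish contents, 66 mm across, 105 mm high, standing behind the work; to be left alone. Origin at the centre of its underside.
- blue_cap_bottle: laboratory bottle with blue cap, 69 mm across, 142 mm high; to be left alone. Origin at the centre of its underside.
- squeeze_bottle: white squeeze bottle, 68 mm across, 170 mm high; to be left alone. Origin at the centre of its underside.
Things that resemble listed ones, but are neither listed nor needed, are in the scene too. What is shaped like the beaker but brown is not meant.

How it is judged (in metres and radians):
At the end, for the whole second after the job is handed in: Beaker released and at rest, mouth-down and flush on the drain bed's ribs (axis within 4 degrees of the bed normal, within 5 mm of resting height), its centre within 50 mm of the bed centre along the slope and at bed y -105 to +10 mm (angle between beaker's own z axis and vertical above 2.5 rad and angle between the z axis of beaker and the z axis of drain_bed, either way round below 0.07 rad and z of beaker in the frame of drain_bed between 0.064 and 0.074 m and x of beaker in the frame of drain_bed between -0.05 and 0.05 m and y of beaker in the frame of drain_bed between -0.105 and 0.01 m and linear speed of beaker below 0.02 m/s); the robot touches nothing.
It fails at once if the small beaker is bumped with more than 5 N (contact force between small_beaker and anything else above 5 N).
It fails at once if the flask or one of the two bottles is shifted more than 30 mm (distance of any of flask, blue_cap_bottle, squeeze_bottle from where it was at the start of the episode above 0.03 m).
It fails at once if the beaker is pressed or knocked on the drain bed with more than 30 N (contact force between beaker and drain_bed above 30 N).
It fails at once if the beaker is dropped (falls freely, touching nothing, at more than 0.5 m/s: a fall of over about 12 mm) (contact force between beaker and anything else below 0.01 N and linear speed of beaker above 0.5 m/s).
It also fails if it takes over 58 s, if anything falls off the work surface, if the arm or the gripper's body presses on something with over 40 N, if the wrist force passes 120 N, or if a joint passes its speed limit or range.

### The arm

A 6-joint arm with a two-finger parallel gripper is mounted at the origin on a cart in front of the work surface, level with it; the furniture and walls round the work are solid. World frame = base frame: x ahead of the robot, y to its left, z up, the work surface at z = 0. Lengths are in m, angles in degrees, forces in N, time in s.
With the tool pointing down it reaches from about 0.275 to 0.85 m from the base axis. Payload 19 kg.
Tool frame: the origin (TCP) lies at the very end of the fingers, on their centre line; the grasp point (between the pads) lies behind it (ctrl.tcp_to_grasp is the z of the grasp point in the tool frame, in m); z points along the fingers, y is the line along which they close (so a half turn about z gives the same grasp; the last joint's range is limited). The gripper opens to 85 mm and grips with 20 to 120 N. Pads are 22 mm wide; open, the fingers measure 114 mm over their backs; the gripper's body (76 mm by 85 mm) begins 54 mm behind the grasp point. The pads swing forward as they close: fully open they stand 13 mm farther back than shut.
Start: joints at [62.853, 8.623, 82.357, -0, 89.026, -7.678], TCP at [0.192, 0.542, 0.231] pointing down, gripper open.
Joint ranges: [-160.23, 160.23], [-39.13, 120.54], [6.94, 153.29], [-79.49, 259.48], [9.18, 160.14], [-161.06, 161.06]. Speed limits (degrees/s): [108.29, 108.29, 127.2, 172.46, 172.46, 172.46].

### API

Orientations are given as a 3x3 rotation matrix whose columns are the frame's x, y, z axes.
In Python, from plant import ctrl, cams, job gives the robot as it stands.
- The arm moves only by the shell command python3 -m pendant 'ROWS' [OPENING] [FORCE]. ROWS is JSON, a list that holds one entry, the list of rows, each a list of 6 numbers: the shift along the tool's x, y, z in units of 60 mm (1.0 is 60 mm), then the turn, a rotation vector about the tool's x, y, z in units of 5 degrees (1.0 is 5 degrees). A call has 1 to 12 rows; each row shifts and turns the commanded pose from where the row before left it, along the tool's axes as they then stand; what a row does not reach is not made up. A row lasts 1/8 s, in which the tool goes at most 62.5 mm and 10.7 degrees, less where a joint would pass 70% of its speed; a pose out of reach is approached as far as the arm can. A call is refused whole if a number of a shift passes 1 or a number of a turn 1, either way. A call with a gripper value outside its range is refused whole. OPENING is the opening, from 0 (shut) to 1 (fully open), set as the call begins (- or left out, the last holds). The fingers move at their own pace and stop on an object; FORCE is the grip in N (left out, the last holds). Time passes only in rows, so rows that do not move let the fingers close. It gives the time, the measured TCP pose, the force, the opening and the grip force at its end, in the units of the state.
- ctrl.get_state(): the state, without advancing time (a new reading comes with each control period).
- cams.read_camera(name): name is "side" or "top"; returns a dict with "frame" (384x512x3 uint8, red, green, blue), "depth" (384x512 float32, m along the optical axis (not along the pixel's ray), 0 where there is no reading), "fov_y" (degrees; the focal length in pixels is half the picture's height over the tangent of half this angle, whatever the lens; pixels are square), "cx", "cy" (the principal point, pixels), "T" (4x4, takes a point from camera to world coordinates). Camera axes: x right, y up, looking along -z (the intrinsics and any distortion apply to the point x, -y, -z); pixel columns grow to the right and rows downward; lengths in m; the calibration is good to about 2 mm. A picture is of the moment at which its call begins.
- job.finish_job(): hands the job in; it is judged then, once.
Trained networks look in the newest picture that a camera, given by its name, has taken for a name from the list of things; names that differ only in an ending like _2 or _b are one class to them, and where a whole thing is asked for, a point or a joint stands for the part that bears it (a point fixed in the world has none). Each returns a list of dicts, best first, with "conf" (0 to 1); they miss things now and then, are a little off and sometimes report something else, mostly with a low value. They report only what shows in the picture. A call takes as long as a camera call. They do not tell look-alikes from the thing itself.
- cams.silhouettes(camera, thing): "pixels" (384x512 bool, what is visible of it) and "location" ([column, row] in pixels, amid what is visible of it).
- cams.pinpoint(camera, thing): "location" ([column, row] in pixels: a listed point, or the origin of a listed thing).
The state is a dict: "time": time; "joint_pos": joint angles; "joint_vel": joint speeds; "effort": joint torques, N m; "eef_pos": TCP position; "tool_rot": TCP orientation; "ft_force": force on the tool from outside, world axes, zero at the start; "wrist_torque": the same for the moment, N m; "gripper_width": opening from 0.0 (shut) to 1.0 (fully open); "finger_force": force on a finger pad.
Only numpy, scipy, OpenCV 4.12 (cv2) and the standard library are available. Lean on these libraries where they do the work, as an engineer would, in place of code of your own. Each camera call takes 0.05 s, during which the arm holds its last target. There are 200 camera calls.

## Working session

There is one attempt and no reset: what is moved stays moved. The work goes in short steps, Python scripts to look and compute and a shell command to move; the robot and the scene stay as the last step left them, time stands still between calls to the robot, and variables do not carry over. Pictures are saved under pics/ and viewed, at most 10 in all, crops included, and the job is handed in when it is done.

```bash
ls; mkdir -p pics
cat > h.py <<'E'
import numpy as np, cv2
from plant import ctrl, cams, job
def cam(n): return cams.read_camera(n)
def px2w(c,u,v,d):
    f=c["frame"].shape[0]/2/np.tan(np.radians(c["fov_y"])/2)
    p=np.array([(u-c["cx"])/f*d, -(v-c["cy"])/f*d, -d,1.0]); return (c["T"]@p)[:3]
def ray(c,u,v):
    o=c["T"][:3,3]; d=px2w(c,u,v,1.0)-o; return o,d
def onz(c,u,v,z):
    o,d=ray(c,u,v); return o+d*(z-o[2])/d[2]
E
python3 - <<'E'
from h import *
for n in ("side","top"):
    c=cam(n); cv2.imwrite(f"pics/{n}0.png",cv2.cvtColor(c["frame"],cv2.COLOR_RGB2BGR))
    print(n,[k for k in c],c["fov_y"],c["cx"],c["cy"],c["T"].round(3).tolist(), {k:v for k,v in c.items() if k not in("frame","depth","T")})
    for t in ("beaker","small_beaker","drain_bed","flask","blue_cap_bottle","squeeze_bottle"):
        for r in cams.pinpoint(n,t)[:4]: print(t,r)
        for r in cams.silhouettes(n,t)[:4]: print("  sil",r["conf"],r["location"],r["pixels"].sum())
print(ctrl.get_state(), ctrl.tcp_to_grasp)
E
```

```text
pics
side ['frame', 'depth', 'fov_y', 'cx', 'cy', 'T'] 50.45675615283925 256.75177703153986 186.0911948424509 [[0.965, 0.138, -0.224, 0.262], [-0.262, 0.441, -0.859, -1.044], [-0.02, 0.887, 0.461, 0.614], [0.0, 0.0, 0.0, 1.0]] {'fov_y': 50.45675615283925, 'cx': 256.75177703153986, 'cy': 186.0911948424509}
beaker {'location': [242.8, 221.5], 'conf': 0.83}
beaker {'location': [262.2, 247.4], 'conf': 0.66}
beaker {'location': [331.3, 222.1], 'conf': 0.61}
beaker {'location': [198.1, 235.5], 'conf': 0.55}
  sil 0.98 [241.6, 211.0] 545
  sil 0.68 [264.6, 236.7] 676
  sil 0.67 [200.4, 223.5] 509
small_beaker {'location': [219.2, 152.1], 'conf': 0.49}
  sil 0.49 [215.3, 159.3] 257
drain_bed {'location': [234.9, 156.5], 'conf': 0.58}
flask {'location': [332.0, 222.2], 'conf': 0.92}
  sil 0.65 [329.8, 209.3] 453
blue_cap_bottle {'location': [306.0, 195.9], 'conf': 0.93}
  sil 0.9 [307.6, 182.4] 927
squeeze_bottle {'location': [341.8, 253.3], 'conf': 0.93}
squeeze_bottle {'location': [243.8, 221.4], 'conf': 0.57}
  sil 0.86 [347.3, 230.0] 1701
top ['frame', 'depth', 'fov_y', 'cx', 'cy', 'T'] 4
[... 1094 characters left out ...]
1036e+01, -7.67764163e+00]), 'joint_vel': array([-0.01332808, -0.03600877,  0.03815396,  0.07927   , -0.03509122,
        0.01440328]), 'effort': array([ 5.94302583e-04, -7.12825871e+01, -5.71035826e+01, -1.71351053e-05,
        1.84673998e-03,  3.06109212e-05]), 'eef_pos': array([0.19165905, 0.54208909, 0.23128543]), 'tool_rot': array([[-9.42817883e-01,  3.33308324e-01, -2.38645921e-05],
       [ 3.33308324e-01,  9.42817882e-01, -5.01941517e-05],
       [ 5.76983555e-06, -5.52782111e-05, -9.99999998e-01]]), 'ft_force': array([0.18975913, 0.37121879, 1.14576358]), 'wrist_torque': array([ 0.04861248, -0.02481861, -0.01973979]), 'finger_force': 0.0, 'gripper_width': 1.0025800024415414} -0.0187
```

Run:
```python
import cv2
a=cv2.imread("pics/side0.png")[110:290,150:400]; cv2.imwrite("pics/side0c.png",cv2.resize(a,(800,576),interpolation=cv2.INTER_CUBIC))
a=cv2.imread("pics/top0.png")[110:300,120:370]; cv2.imwrite("pics/top0c.png",cv2.resize(a,(780,593),interpolation=cv2.INTER_CUBIC))
```

```text
(no output)
```

View pics/side0c.png

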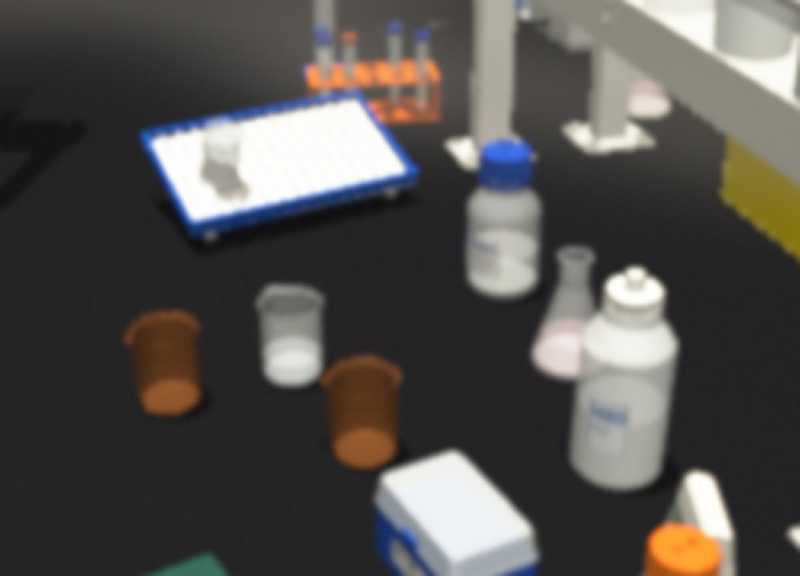

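View pics/top0c.png

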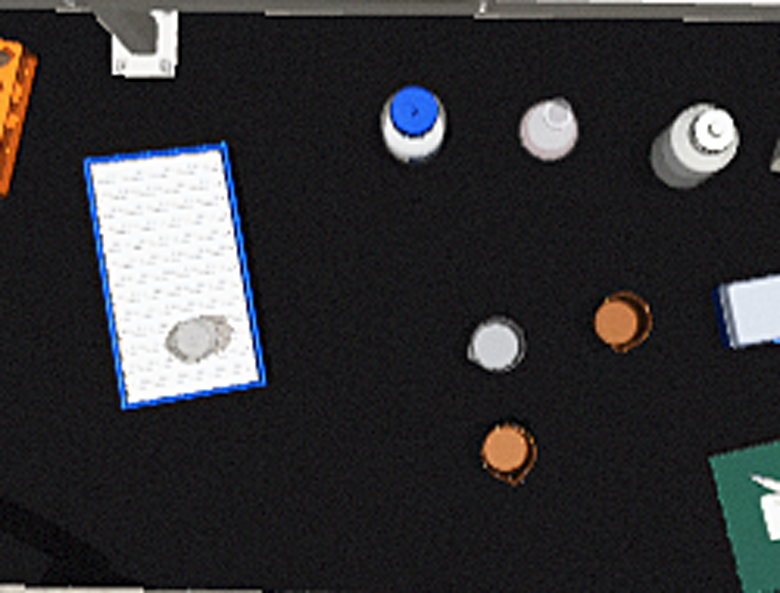

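```bash
cat > m.py <<'E'
from h import *
c=cam("top"); np.save("top.npy",c["depth"])
hsv=cv2.cvtColor(c["frame"],cv2.COLOR_RGB2HSV)
s=max(cams.silhouettes("top","drain_bed"),key=lambda r:r["pixels"].sum())["pixels"]
v,u=np.nonzero(s); P=np.array([px2w(c,a,b,c["depth"][b,a]) for a,b in zip(u,v) if c["depth"][b,a]>0])
print("bed pts",len(P),P.min(0),P.max(0))
# rib tops plane: white pixels; robust fit
w=(hsv[...,1]<40)&(hsv[...,2]>150)&s; v,u=np.nonzero(w)
W=np.array([px2w(c,a,b,c["depth"][b,a]) for a,b in zip(u,v)])
m=np.ones(len(W),bool)
for _ in range(8):
    A=np.c_[W[:,:2],np.ones(len(W))]; k=np.linalg.lstsq(A[m],W[m,2],rcond=None)[0]; r=W[:,2]-A@k; m=abs(r)<max(.003,2*np.median(abs(r[m])))
n=np.array([-k[0],-k[1],1]); n/=np.linalg.norm(n); print("normal",n,"tilt",np.degrees(np.arccos(n[2])),"std",r[m].std(),m.sum())
blue=((hsv[...,0]>100)&(hsv[...,0]<130)&(hsv[...,1]>120)&cv2.dilate(s.astype(np.uint8),np.ones((7,7))).astype(bool))
cnt=np.argwhere(blue|s)[:,::-1].astype(np.float32); rect=cv2.boxPoints(cv2.minAreaRect(cnt)); 
hull=cv2.convexHull(cnt.astype(np.int32)); q=cv2.approxPolyDP(hull,6,True)[:,0]; print("corners",q.tolist())
o=[]
for a,b in q:
    O,d=ray(c,a,b); t=(k[2]+0.006/n[2]-O[2]+k[0]*O[0]+k[1]*O[1])/(d[2]-k[0]*d[0]-k[1]*d[1]); o.append(O+t*d)
o=np.array(o); print(o.round(4), np.linalg.norm(o-np.roll(o,-1,0),axis=1), o.mean(0))
for n_,t,uv in (("top","beaker",(280,219.5)),("top","small_beaker",(179,217)),):
    for r in cams.silhouettes(n_,t):
        if np.hypot(*(np.array(r["location"])-uv))<10:
            v,u=np.nonzero(r["pixels"]); Q=np.array([px2w(c,a,b,c["depth"][b,a]) for a,b in zip(u,v)])
            print(t,u.min(),u.max(),v.min(),v.max(),"z pct",np.percentile(Q[:,2],[5,25,50,75,95]).round(3),"xy mid",((Q.max(0)+Q.min(0))/2).round(4),Q.mean(0).round(4))
            print("  loc on z=0/.069:",onz(c,*r["location"],0),onz(c,*r["location"],.069))
for t in("beaker","small_beaker"):
    for r in cams.pinpoint("top",t): print(t,r, onz(c,*r["location"],.0 if t=="beaker" else .105).round(4))
cs=cam("side")
for r in cams.pinpoint("side","beaker"): print("side",r, onz(cs,*r["location"],0).round(4))
for r in cams.pinpoint("side","small_beaker"): print("side sb",r, onz(cs,*r["location"],.105).round(4))
for t in("flask","blue_cap_bottle","squeeze_bottle"):
    for r in cams.pinpoint("side",t)[:1]: print(t, onz(cs,*r["location"],0).round(4))
a=c["frame"][60:330,60:330]; cv2.imwrite("pics/top1.png",cv2.cvtColor(cv2.resize(a,(594,594),interpolation=cv2.INTER_CUBIC),cv2.COLOR_RGB2BGR))
for uv in ((60,100),(110,110),(120,130),(128,140),(124,165)): print(uv,px2w(c,*uv,c["depth"][uv[1],uv[0]]).round(3))
E
python3 m.py
```

```text
bed pts 3593 [ 0.38140045  0.1247772  -0.00713688] [0.66572744 0.32583062 0.10708759]
normal [ 0.0722476  -0.33543162  0.93929011] tilt 20.067320715074654 std 0.0015637726333799676 1893
corners [[205, 233], [158, 240], [147, 160], [192, 155]]
[[0.4061 0.1259 0.0291]
 [0.3813 0.2663 0.0812]
 [0.6355 0.3131 0.0783]
 [0.6635 0.1776 0.0278]] [0.15184895 0.25847073 0.14735792 0.26253152] [0.52159027 0.22071816 0.05409397]
beaker 269 287 213 228 z pct [0.013 0.019 0.021 0.031 0.068] xy mid [ 0.4454 -0.0985  0.6889] [ 0.4517 -0.1121  0.0411]
  loc on z=0/.069: [ 0.45395836 -0.11009916  0.        ] [ 0.4520283  -0.10749717  0.069     ]
small_beaker 171 189 212 226 z pct [0.053 0.086 0.102 0.106 0.111] xy mid [0.4485 0.1998 0.0764] [0.4483 0.1951 0.0935]
  loc on z=0/.069: [0.45498438 0.20636806 0.        ] [0.45300315 0.19318514 0.069     ]
beaker {'location': [279.3, 254.9], 'conf': 0.61} [ 0.3392 -0.1189  0.    ]
beaker {'location': [318.9, 213.7], 'conf': 0.51} [ 0.4782 -0.2484  0.    ]
small_beaker {'location': [181.4, 218.5], 'conf': 0.76} [0.4497 0.1903 0.105 ]
side {'location': [199.1, 233.1], 'conf': 0.9} [ 0.3399 -0.1192  0.    ]
side {'location': [261.0, 250.9], 'conf': 0.72} [ 0.4777 -0.2436  0.    ]
side {'location': [239.6, 223.0], 'conf': 0.62} [ 0.4556 -0.1022  0.    ]
side sb {'location': [217.0, 150.8], 'conf': 0.82} [0.4502 0.1832 0.105 ]
side sb {'location': [331.1, 220.8], 'conf': 0.53} [ 0.6273 -0.3161  0.105 ]
flask [ 0.6999 -0.1774  0.    ]
blue_cap_bottle [ 0.676  -0.0303  0.    ]
squeeze_bottle [ 0.6653 -0.3212  0.    ]
(60, 100) [0.737 0.461 0.367]
(110, 110) [0.74  0.366 0.275]
(120, 130) [0.736 0.411 0.063]
(128, 140) [ 0.717  0.404 -0.   ]
(124, 165) [0.63  0.413 0.   ]
```

View pics/top1.png

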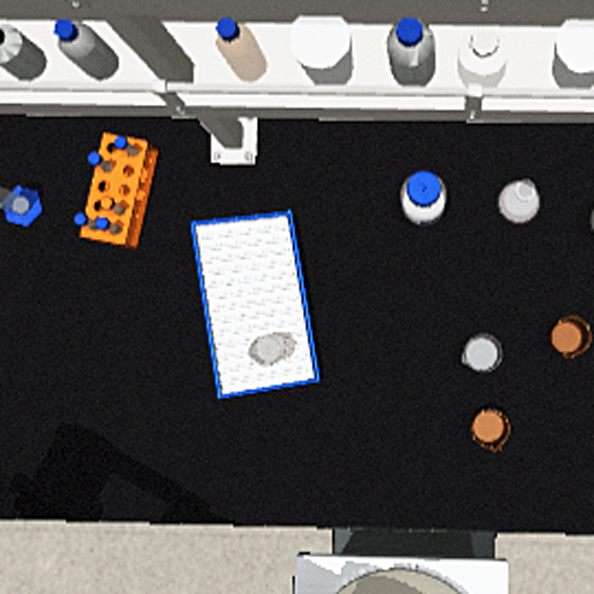

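```bash
cat > st.py <<'E'
from h import *; import json
s=ctrl.get_state(); open("log.jsonl","a").write(json.dumps([s["joint_pos"].tolist(),s["eef_pos"].tolist(),s["tool_rot"].tolist()])+"\n")
print(s["time"],s["joint_pos"].round(2),s["eef_pos"].round(4),s["ft_force"].round(1),s["gripper_width"],s["finger_force"]); print(s["tool_rot"].round(3))
E
python3 st.py; python3 -m pendant '[[[0,-0.5,-1,-1,-1,0],[0,-0.5,-0.5,-1,-1,0],[0,-0.5,0,-1,-1,0],[0,0,0,0,0,0]]]' ; python3 st.py;  python3 -m pendant '[[[0.5,0,0,1,-1,1],[0.5,0,0,1,-1,1],[0.5,0,0,1,-1,1],[0,0,0,0,0,0]]]' ; python3 st.py; python3 -m pendant '[[[0,-1,0,0,0,-1],[0,-1,0,0,0,-1],[0,0,0,0,0,0]]]' ; python3 st.py
```

```text
1.9 [62.86  8.63 82.36 -0.   89.03 -7.68] [0.1916 0.5421 0.2312] [0.3 0.1 0.2] 0.9985315058100204 0.0
[[-0.943  0.333 -0.   ]
 [ 0.333  0.943 -0.   ]
 [ 0.    -0.    -1.   ]]
time: 2.4
eef_pos: [0.158, 0.4561, 0.3094]
tool_rot: [[-0.9, 0.288, 0.328], [0.353, 0.922, 0.158], [-0.257, 0.258, -0.931]]
ft_force: [-0.3, -0.0, -0.2]
gripper_width: 0.999
finger_force: 0.0
2.4 [ 71.8  -12.46  96.38 -15.37  81.22   1.52] [0.158  0.4561 0.3094] [-0.3 -0.  -0.2] 0.9986409041974029 0.0
[[-0.9    0.288  0.328]
 [ 0.353  0.922  0.158]
 [-0.257  0.258 -0.931]]
time: 2.9
eef_pos: [0.0833, 0.4993, 0.2768]
tool_rot: [[-0.682, 0.6, 0.418], [0.573, 0.794, -0.203], [-0.454, 0.101, -0.886]]
ft_force: [0.0, -0.2, -0.6]
gripper_width: 0.997
finger_force: 0.0
2.9 [ 87.43   7.53  82.6  -25.71 100.5   33.53] [0.0833 0.4993 0.2768] [ 0.  -0.2 -0.6] 0.9970161672607397 0.0
[[-0.682  0.6    0.418]
 [ 0.573  0.794 -0.203]
 [-0.454  0.101 -0.886]]
time: 3.28
eef_pos: [0.0153, 0.3975, 0.2707]
tool_rot: [[-0.778, 0.469, 0.418], [0.428, 0.883, -0.194], [-0.46, 0.028, -0.888]]
ft_force: [0.6, 0.7, 0.2]
gripper_width: 1.0
finger_force: 0.0
3.275 [ 95.25  -3.46  94.6  -24.05 102.36  31.24] [0.0153 0.3975 0.2707] [0.6 0.7 0.2] 0.9999984205882159 0.0
[[-0.778  0.469  0.418]
 [ 0.428  0.883 -0.194]
 [-0.46   0.028 -0.888]]
```

```bash
cat > kin.py <<'E'
import numpy as np, json
from scipy.optimize import least_squares
from scipy.spatial.transform import Rotation as R
def fk(q,p):
    a1,d1,L2,a3,d4,d6,o6=p[:7]; e=lambda ax,d: R.from_euler(ax,d,degrees=True).as_matrix()
    R1=e('z',q[0]); R2=R1@e('y',q[1]); R3=R2@e('y',q[2]); R4=R3@e('z',q[3]); R5=R4@e('y',q[4]); R6=R5@e('z',q[5]+o6)
    s=R1@[a1,0,d1]; el=s+R2@[0,0,L2]; w=el+R3@[a3,0,d4]; t=w+R6@[0,0,d6]
    return t,R6,s,el,w
def data(): return [[np.array(x) for x in json.loads(l)] for l in open("log.jsonl")]
def fit():
    D=data()
    def f(p):
        r=[]
        for q,t,M in D:
            a,b=fk(q,p)[:2]; r+=list((a-t)*100)+list((b-M).ravel())
        return r
    best=None
    for o in (0,90,180,-90):
        s=least_squares(f,[0.05,.3,.4,.02,.4,.25,o],x_scale=[.1,.1,.1,.1,.1,.1,50])
        if best is None or s.cost<best.cost: best=s
    return best.x,best.cost
if __name__=="__main__":
    p,c=fit(); print(p.round(4),c); np.save("kin.npy",p)
    for q,t,M in data(): a,b=fk(q,p)[:2]; print(((a-t)*1000).round(1), abs(b-M).max())
E
python3 kin.py
```

```text
[7.800e-03 6.872e-01 5.586e-01 8.511e-01 4.709e-01 1.354e-01 9.000e+01] 39.90372420350471
[ 58.3 -54.6  13.7] 4.126478159172109e-09
[ 25.6 -11.2   0.7] 4.0368031695159345e-09
[-2.  22.6 -8. ] 3.4737817067309607e-09
[ 2.1  2.4 -6.4] 3.862582420577354e-09
```

```bash
sed -i "s/a1,d1,L2,a3,d4,d6,o6=p\[:7\]/a1,d1,L2,a3,d4,d6,o6,b=p[:8]/; s/\[a1,0,d1\]/[a1,b,d1]/; s/.25,o\],x_scale=\[/.25,o,.05],x_scale=[.1,/; s/.1,.1,50\]/.1,50,.1]/" kin.py; sed -i "s/x_scale=\[[^]]*\]/x_scale=[.1,.1,.1,.1,.1,.1,50,.1]/" kin.py; python3 kin.py
```

```text
[-0.000e+00  1.608e-01  4.778e-01  7.090e-02  4.995e-01  3.225e-01
  9.000e+01  7.680e-02] 3.0629324514025353e-28
[ 0.  0. -0.] 2.220446049250313e-16
[0. 0. 0.] 6.661338147750939e-16
[ 0. -0. -0.] 3.3306690738754696e-16
[-0.  0.  0.] 4.440892098500626e-16
```

```bash
cat > plan.py <<'E'
from kin import *
p=np.load("kin.npy"); lo=np.array([-160.23,-39.13,6.94,-79.49,9.18,-161.06])+3; hi=np.array([160.23,120.54,153.29,259.48,160.14,161.06])-3
G=-0.0187; D=np.pi/180
def ik(t,M,seed):
    f=lambda q: np.r_[(fk(q,p)[0]-t)*10,(fk(q,p)[1]-M).ravel()]
    s=least_squares(f,np.clip(seed,lo+.1,hi-.1),bounds=(lo,hi),x_scale=50)
    return s.x if s.cost<1e-8 else None
yaw=11*D; by=np.array([-np.cos(yaw),-np.sin(yaw),0]); bh=np.array([-np.sin(yaw),np.cos(yaw),0]); ct,st=np.cos(20*D),np.sin(20*D)
bx=bh*ct+np.array([0,0,st]); bn=np.cross(bx,by); B=np.c_[bx,by,bn]; BC=np.array([.521,.222,.052])
def pickM(th,a,s):
    z=np.array([np.cos(th*D)*np.cos(a*D),np.sin(th*D)*np.cos(a*D),-np.sin(a*D)]); y=np.cross([0,0,1],z)*s; y/=np.linalg.norm(y)
    return np.c_[np.cross(y,z),y,z]
def placeM(phi,a,s): # bed frame: tool z dir at angle phi from -bed x toward -bed y, pitched up a; x reversed
    z=np.array([-np.cos(phi*D)*np.cos(a*D),-np.sin(phi*D)*np.cos(a*D),np.sin(a*D)]); y=-np.cross([0,0,1],z)*s; y/=np.linalg.norm(y)
    return B@np.c_[np.cross(y,z),y,z]
def placeT(x,y,h,M): return BC+B@[x,y,h]-M[:,2]*G
if __name__=="__main__":
    print(bn)
    seeds=[[20,10,110,90,80,s6] for s6 in(-90,0,90)]+[[60,10,110,-60,90,s6] for s6 in(-90,90)]+[[20,0,120,200,80,s6] for s6 in(-90,90)]
    bk=np.array([.454,-.107])
    for a in (10,):
      for s in (1,-1):
        for th in (-45,-55,-65,-75):
            M=pickM(th,a,s); t=np.r_[bk,.038]-M[:,2]*G; seen=set()
            for sd in seeds:
                q=ik(t,M,sd)
                if q is not None and tuple((q/3).round()) not in seen: seen.add(tuple((q/3).round())); r=fk(q,p); print("pick",s,th,q.round(0),"el",r[3].round(2),"w",r[4].round(3))
        for ph in (0,15,30,45):
            M=placeM(ph,a,s); t=placeT(.042,-.045,.031,M); seen=set()
            for sd in seeds:
                q=ik(t,M,sd)
                if q is not None and tuple((q/3).round()) not in seen: seen.add(tuple((q/3).round())); r=fk(q,p); print("place",s,ph,q.round(0),"el",r[3].round(2),"w",r[4].round(3))
E
python3 plan.py
```

```text
[ 0.06526052 -0.33573627  0.93969262]
pick 1 -45 [  6.  25. 141. 234.  72.  79.] el [0.19 0.1  0.59] w [0.242 0.105 0.091]
pick 1 -55 [ 12.  27. 135. 251.  73.  72.] el [0.19 0.12 0.59] w [0.282 0.138 0.091]
place 1 0 [  42.   49.   74.  -64.  109. -140.] el [0.22 0.3  0.48] w [0.503 0.553 0.148]
place 1 15 [  44.   43.   85.  -71.   98. -134.] el [0.18 0.28 0.51] w [0.428 0.528 0.145]
pick -1 -45 [   6.   25.  141.  234.   72. -101.] el [0.19 0.1  0.59] w [0.242 0.105 0.091]
pick -1 -55 [  12.   27.  135.  251.   73. -108.] el [0.19 0.12 0.59] w [0.282 0.138 0.091]
place -1 0 [ 42.  49.  74. -64. 109.  40.] el [0.22 0.3  0.48] w [0.503 0.553 0.148]
place -1 15 [ 44.  43.  85. -71.  98.  46.] el [0.18 0.28 0.51] w [0.428 0.528 0.145]
```

```bash
cat > p2.py <<'E'
from plan import *
seeds=[[50,45,80,-65,100,x] for x in(-140,-60,40,120)]
for a in (10,14):
  for s in (1,-1):
    for ph in (0,10,20):
        M=placeM(ph,a,s); t=placeT(.042,-.045,.031,M)
        q=next((q for q in (ik(t,M,sd) for sd in seeds) if q is not None),None)
        if q is not None: print("place",a,s,ph,q.round(0),"w",fk(q,p)[4].round(3))
    for L in ((.40,.36),(.36,.34),(.32,.34),(.25,.36),(.3,.42)):
      for th in (-60,-75,-90,-105):
        M=pickM(th,a,s); t=np.r_[L,.038]-M[:,2]*G
        q=next((q for q in (ik(t,M,sd) for sd in seeds) if q is not None),None)
        if q is not None: print("pick2",a,s,L,th,q.round(0),"w",fk(q,p)[4].round(3))
E
python3 p2.py
```

```text
place 10 1 0 [  42.   49.   74.  -64.  109. -140.] w [0.503 0.553 0.148]
place 10 1 10 [  44.   45.   81.  -68.  102. -136.] w [0.452 0.539 0.147]
place 10 1 20 [  45.   41.   89.  -74.   95. -131.] w [0.405 0.516 0.142]
pick2 10 1 (0.4, 0.36) -60 [ 61.  47.  86. -60. 105.  50.] w [0.25  0.619 0.091]
pick2 10 1 (0.4, 0.36) -75 [ 57.  52.  77. -53. 114.  51.] w [0.323 0.649 0.091]
pick2 10 1 (0.4, 0.36) -90 [ 53.  56.  69. -45. 124.  53.] w [0.4   0.659 0.091]
pick2 10 1 (0.4, 0.36) -105 [ 48.  59.  62. -37. 132.  59.] w [0.477 0.649 0.091]
pick2 10 1 (0.36, 0.34) -60 [ 64.  45.  92. -58. 105.  54.] w [0.21  0.599 0.091]
pick2 10 1 (0.36, 0.34) -75 [ 59.  49.  83. -50. 114.  54.] w [0.283 0.629 0.091]
pick2 10 1 (0.36, 0.34) -90 [ 55.  52.  75. -42. 122.  57.] w [0.36  0.639 0.091]
pick2 10 1 (0.36, 0.34) -105 [ 49.  55.  70. -33. 129.  63.] w [0.437 0.629 0.091]
pick2 10 1 (0.32, 0.34) -60 [ 67.  44.  93. -55. 106.  56.] w [0.17  0.599 0.091]
pick2 10 1 (0.32, 0.34) -75 [ 62.  48.  85. -47. 114.  57.] w [0.243 0.629 0.091]
pick2 10 1 (0.32, 0.34) -90 [ 57.  51.  79. -39. 122.  61.] w
[... 5881 characters left out ...]
-1 (0.25, 0.36) -60 [  73.   42.   94.  -48.  107. -122.] w [0.103 0.615 0.111]
pick2 14 -1 (0.25, 0.36) -75 [  68.   45.   87.  -40.  115. -119.] w [0.174 0.645 0.111]
pick2 14 -1 (0.25, 0.36) -90 [  63.   48.   81.  -31.  121. -114.] w [0.25  0.655 0.111]
pick2 14 -1 (0.25, 0.36) -105 [  57.   50.   78.  -22.  126. -108.] w [0.326 0.645 0.111]
pick2 14 -1 (0.3, 0.42) -60 [  71.   47.   83.  -51.  109. -128.] w [0.153 0.675 0.111]
pick2 14 -1 (0.3, 0.42) -75 [  66.   51.   75.  -43.  118. -125.] w [0.224 0.705 0.111]
pick2 14 -1 (0.3, 0.42) -90 [  62.   54.   68.  -35.  126. -120.] w [0.3   0.715 0.111]
pick2 14 -1 (0.3, 0.42) -105 [  56.   57.   64.  -25.  132. -112.] w [0.376 0.705 0.111]
```

```bash
cat > go.py <<'E'
from plan import *
from plant import ctrl
def delta(t,M,s=None):
    s=s or ctrl.get_state(); P=s["eef_pos"];Rm=s["tool_rot"]; w=R.from_matrix(Rm.T@M).as_rotvec(degrees=True)/5
    print("rot(units5deg)",w.round(2),"| shift before-rot",(Rm.T@(t-P)/.06).round(2),"| shift after-rot",(M.T@(t-P)/.06).round(2))
    q=ik(np.array(t),M,s["joint_pos"]); print("  now q",s["joint_pos"].round(0),"goal q",None if q is None else q.round(0), "pos",P.round(4),"F",s["ft_force"].round(1),"t",s["time"])
MD=pickM(-75,90,1); MD=np.c_[[-.2588,.9659,0],[.9659,.2588,0],[0,0,-1]]
E
python3 -c "
from go import *
delta([.454,-.107,.15],MD)"
```

```text
rot(units5deg) [2.54 5.03 9.14] | shift before-rot [-8.36 -4.04  6.47] | shift after-rot [-10.01   4.89   2.01]
  now q [ 95.  -3.  95. -24. 102.  31.] goal q [-23.  -2. 103.  -0.  79. -38.] pos [0.0153 0.3975 0.2707] F [0.6 0.7 0.2] t 3.275
```

```bash
python3 -m pendant '[[[0,0,0,0.25,0.5,0.91],[0,0,0,0.25,0.5,0.91],[0,0,0,0.25,0.5,0.91],[0,0,0,0.25,0.5,0.91],[0,0,0,0.25,0.5,0.91],[0,0,0,0.25,0.5,0.91],[0,0,0,0.25,0.5,0.91],[0,0,0,0.25,0.5,0.91],[0,0,0,0.25,0.5,0.91],[0,0,0,0.25,0.5,0.91]]]' | tail -6;  python3 -m pendant '[[[-0.8,0.4,0,0,0,0],[-0.8,0.4,0,0,0,0],[-0.8,0.4,0,0,0,0],[-0.8,0.4,0,0,0,0],[-0.8,0.4,0,0,0,0],[-0.8,0.4,0,0,0,0],[-0.8,0.4,0,0,0,0],[-0.8,0.4,0,0,0,0],[-0.8,0.4,0,0,0,0],[-0.8,0.4,0,0,0,0],[-0.8,0.4,0,0,0,0],[0,0,0,0,0,0]]]' | tail -6; python3 -c "
from go import *
delta([.454,-.107,.15],MD)"
```

```text
time: 4.53
eef_pos: [0.0173, 0.4001, 0.2707]
tool_rot: [[-0.256, 0.967, 0.005], [0.967, 0.256, 0.001], [-0.0, 0.005, -1.0]]
ft_force: [0.5, 0.3, 0.0]
gripper_width: 0.997
finger_force: 0.0
time: 6.02
eef_pos: [0.3931, -0.0227, 0.2728]
tool_rot: [[-0.255, 0.967, 0.005], [0.967, 0.255, -0.002], [-0.003, 0.005, -1.0]]
ft_force: [-0.0, 0.8, -0.2]
gripper_width: 0.999
finger_force: 0.0
rot(units5deg) [ 0.05  0.04 -0.05] | shift before-rot [-1.61  0.61  2.05] | shift after-rot [-1.62  0.62  2.05]
  now q [-15. -14. 100.  -0.  95. -29.] goal q [-23.  -2. 103.   0.  79. -38.] pos [ 0.3931 -0.0227  0.2728] F [-0.   0.8 -0.2] t 6.025
```

```bash
python3 -m pendant '[[[-0.8,0.3,0,0,0,0],[-0.8,0.3,0.5,0,0,0],[0,0,0.5,0,0,0],[0,0,0.4,0,0,0],[0,0,0,0,0,0]]]' | tail -6
python3 - <<'E'
from go import *
from h import *
cs=cam("side")
for r in cams.silhouettes("side","beaker"):
    v,u=np.nonzero(r["pixels"]); um=(u.min()+u.max())/2; vm=(v.min()+v.max())/2
    print(r["conf"],r["location"],u.min(),u.max(),v.min(),v.max(), onz(cs,*r["location"],.035).round(4), onz(cs,um,vm,.035).round(4))
for r in cams.pinpoint("side","beaker"): print("side",r, onz(cs,*r["location"],0).round(4))
a=cs["frame"][170:260,170:290]; cv2.imwrite("pics/s2.png",cv2.cvtColor(cv2.resize(a,(800,600),interpolation=cv2.INTER_CUBIC),cv2.COLOR_RGB2BGR))
delta([.454,-.107,.021],MD)
E
```

```text
time: 6.65
eef_pos: [0.4508, -0.1032, 0.1888]
tool_rot: [[-0.259, 0.966, 0.004], [0.966, 0.259, -0.001], [-0.002, 0.004, -1.0]]
ft_force: [-0.3, 0.1, 0.5]
gripper_width: 0.998
finger_force: 0.0
0.96 [261.8, 238.4] 251 273 223 256 [ 0.4812 -0.2405  0.035 ] [ 0.4804 -0.2451  0.035 ]
0.91 [200.8, 224.8] 189 212 208 239 [ 0.3452 -0.1346  0.035 ] [ 0.3453 -0.1281  0.035 ]
0.68 [240.7, 213.0] 230 249 200 230 [ 0.4588 -0.1074  0.035 ] [ 0.4533 -0.1167  0.035 ]
side {'location': [243.2, 222.9], 'conf': 0.76} [ 0.4653 -0.1046  0.    ]
side {'location': [199.8, 236.7], 'conf': 0.66} [ 0.3393 -0.1367  0.    ]
side {'location': [262.6, 250.4], 'conf': 0.56} [ 0.4821 -0.2427  0.    ]
rot(units5deg) [0.08 0.05 0.01] | shift before-rot [-0.06  0.    2.83] | shift after-rot [-0.07  0.02  2.83]
  now q [-22.  -4. 100.   0.  83. -37.] goal q [-23.   6. 111.  -0.  63. -38.] pos [ 0.4518 -0.1033  0.191 ] F [-0.5  1.   0.4] t 6.8
```

View pics/s2.png

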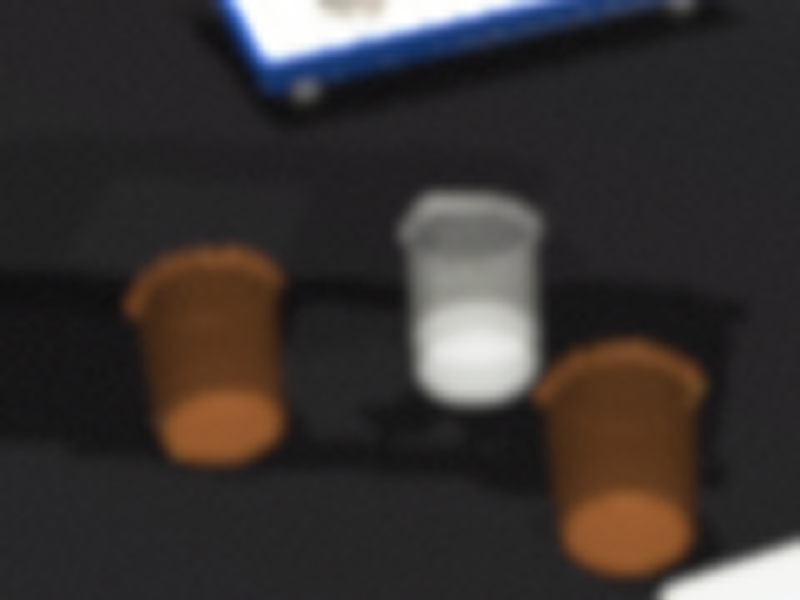

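Run:
```python
from h import *
import cv2
cs=cam("side"); c=cam("top")
print("side base",onz(cs,241.1,226.1,0), "mid-rim", onz(cs,170+471*.15-.5,170+228*.15-.5,.069))
a=c["frame"][200:245,255:300]
print("top base from first pic", onz(c,120+497*250/780-.5,110+345*250/780-.5,.004))
```

```text
side base [ 0.45594574 -0.11876863  0.        ] mid-rim [ 0.45684214 -0.1152247   0.069     ]
top base from first pic [ 0.45403464 -0.1152387   0.004     ]
```

```bash
python3 -c "
from go import *
delta([.4555,-.116,.021],MD)"
```

```text
rot(units5deg) [0.08 0.05 0.01] | shift before-rot [-0.21 -0.01  2.83] | shift after-rot [-0.22  0.01  2.83]
  now q [-22.  -4. 100.   0.  83. -37.] goal q [-24.   6. 111.  -0.  63. -39.] pos [ 0.4517 -0.1032  0.1908] F [ 0.7 -0.6 -0.1] t 6.9
```

```bash
python3 -m pendant '[[[-0.22,0,0.4,0.08,0.05,0],[0,0,0.6,0,0,0],[0,0,0.6,0,0,0],[0,0,0.6,0,0,0],[0,0,0.4,0,0,0],[0,0,0.2,0,0,0],[0,0,0,0,0,0],[0,0,0,0,0,0]]]' | tail -6; python3 -m pendant '[[[0,0,0,0,0,0],[0,0,0,0,0,0],[0,0,0,0,0,0],[0,0,0,0,0,0],[0,0,0,0,0,0],[0,0,0,0,0,0]]]' 0 25
```

```text
time: 7.9
eef_pos: [0.4552, -0.1161, 0.0226]
tool_rot: [[-0.259, 0.966, -0.001], [0.966, 0.259, -0.0], [0.0, -0.001, -1.0]]
ft_force: [-0.3, -0.6, -0.5]
gripper_width: 1.0
finger_force: 0.0
time: 8.65
eef_pos: [0.4548, -0.1159, 0.0221]
tool_rot: [[-0.259, 0.966, -0.002], [0.966, 0.259, 0.0], [0.001, -0.002, -1.0]]
ft_force: [-0.6, 0.6, 7.5]
gripper_width: 0.587
finger_force: 25.3
```

```bash
python3 -m pendant '[[[0,0,-0.2,0,0,0],[0,0,-0.5,0,0,0],[0,0,-0.8,0,0,0],[0,0,-0.8,0,0,0],[0,0,-0.8,0,0,0],[0,0,-0.5,0,0,0],[0,0,0,0,0,0]]]' | tail -6; python3 -c "
from go import *
delta([.34,.35,.0225],MD)"
```

```text
time: 9.52
eef_pos: [0.4555, -0.1161, 0.2404]
tool_rot: [[-0.259, 0.966, 0.002], [0.966, 0.259, -0.001], [-0.002, 0.001, -1.0]]
ft_force: [0.4, 0.8, -1.1]
gripper_width: 0.59
finger_force: 26.3
rot(units5deg) [0.01 0.02 0.  ] | shift before-rot [8.01 0.15 3.62] | shift after-rot [8.   0.15 3.63]
  now q [-24.  -4.  95.  -0.  89. -39.] goal q [ 37.   8. 109.  -0.  63.  22.] pos [ 0.4555 -0.1161  0.2404] F [ 0.4  0.8 -1.1] t 9.525
```

```bash
python3 -m pendant '[[[0.4,0,0,0,0,0],[0.7,0.02,0,0,0,0],[0.8,0.02,0,0,0,0],[0.8,0.02,0,0,0,0],[0.8,0.02,0,0,0,0],[0.8,0.02,0,0,0,0],[0.8,0.02,0,0,0,0],[0.8,0.02,0,0,0,0],[0.8,0.02,0,0,0,0],[0.7,0,0,0,0,0],[0.4,0,0,0,0,0],[0.2,0,0,0,0,0]]]' | tail -6; python3 -c "
from go import *
delta([.34,.35,.0225],MD)"
```

```text
time: 11.02
eef_pos: [0.3391, 0.3509, 0.2372]
tool_rot: [[-0.26, 0.965, -0.003], [0.966, 0.26, -0.0], [0.001, -0.003, -1.0]]
ft_force: [0.4, -1.0, -1.0]
gripper_width: 0.588
finger_force: 26.3
rot(units5deg) [-0.04 -0.01  0.02] | shift before-rot [-0.02  0.02  3.58] | shift after-rot [-0.02  0.01  3.58]
  now q [37. -2. 93.  0. 89. 22.] goal q [ 37.   8. 109.   0.  63.  22.] pos [0.3391 0.3509 0.2372] F [ 0.4 -1.  -1. ] t 11.025
```

```bash
python3 -m pendant '[[[0,0,0.4,0,0,0],[0,0,0.8,0,0,0],[0,0,0.8,0,0,0],[0,0,0.8,0,0,0],[0,0,0.5,0,0,0],[0,0,0.2,0,0,0],[0,0,0.05,0,0,0],[0,0,0,0,0,0]]]' | tail -6; python3 -m pendant '[[[0,0,0.03,0,0,0],[0,0,0,0,0,0]]]' | tail -6
```

```text
time: 12.02
eef_pos: [0.3399, 0.3505, 0.0259]
tool_rot: [[-0.259, 0.966, -0.001], [0.966, 0.259, 0.001], [0.001, -0.001, -1.0]]
ft_force: [0.7, -0.4, -1.5]
gripper_width: 0.587
finger_force: 26.3
time: 12.28
eef_pos: [0.3395, 0.3504, 0.0236]
tool_rot: [[-0.259, 0.966, -0.002], [0.966, 0.259, 0.001], [0.001, -0.001, -1.0]]
ft_force: [-0.1, 1.3, -0.8]
gripper_width: 0.594
finger_force: 26.3
```

```bash
python3 -m pendant '[[[0,0,0.02,0,0,0],[0,0,0,0,0,0],[0,0,0,0,0,0],[0,0,0,0,0,0]]]' 1 | tail -3; python3 -m pendant '[[[0,0,-0.3,0,0,0],[0,0,-0.7,0,0,0],[0,0,-0.8,0,0,0],[0,0,-0.8,0,0,0],[0.5,0,-0.3,0,0,0],[0.7,0,0,0,0,0],[0.6,0,0,0,-1,0],[0.2,0,0,0,-1,0],[0,0,0,0,-1,0],[0,0,0,0,-1,0],[0,0,0,0,-1,0],[0,0,0,0,-1,0]]]' | tail -6;python3 -m pendant '[[[0,0,0,0,-1,0],[0,0,0,0,-1,0],[0,0,0,0,-1,0],[0,0,0,0,-1,0],[0,0,0,0,-1,0],[0,0,0,0,-1,0],[0,0,0,0,-1,0],[0,0,0,0,-1,0],[0,0,0,0,-1,0],[0,0,0,0,-1,0],[0,0,0,0,0,0]]]' | tail -6; python3 -c "
from go import *
M=pickM(-75,10,1)
delta(np.array([.34,.35,.038])-M[:,2]*(G+.1),M)"
python3 - <<'E'
from h import *
c=cam("top"); cs=cam("side")
for n,k in(("top",c),("side",cs)):
    for r in cams.silhouettes(n,"beaker"):
        v,u=np.nonzero(r["pixels"]); w=onz(k,*r["location"],.035).round(4); print(n,r["conf"],r["location"],w,onz(k,(u.min()+u.max())/2,(v.min()+v.max())/2,.035).round(4))
    for r in cams.pinpoint(n,"beaker"): print(n,r,onz(k,*r["location"],0).round(4))
cv2.imwrite("pics/t3.png",cv2.cvtColor(cv2.resize(c["frame"][140:280,90:230],(560,560),interpolation=cv2.INTER_CUBIC),cv2.COLOR_RGB2BGR))
E
```

```text
ft_force: [0.7, 0.1, -0.4]
gripper_width: 1.002
finger_force: 0.0
time: 14.28
eef_pos: [0.3086, 0.4662, 0.1951]
tool_rot: [[-0.225, 0.966, 0.128], [0.835, 0.259, -0.485], [-0.502, -0.002, -0.865]]
ft_force: [-0.3, 0.5, 0.9]
gripper_width: 0.996
finger_force: 0.0
time: 15.65
eef_pos: [0.3085, 0.466, 0.1933]
tool_rot: [[-0.049, 0.966, 0.255], [0.165, 0.259, -0.951], [-0.985, -0.004, -0.172]]
ft_force: [0.1, 0.3, -0.5]
gripper_width: 1.003
finger_force: 0.0
rot(units5deg) [-0.    0.01  0.05] | shift before-rot [2.2  0.02 1.06] | shift after-rot [2.2  0.01 1.07]
  now q [ 68.  48.  62. -54. 133.  39.] goal q [ 66.  54.  69. -47. 123.  51.] pos [0.3085 0.466  0.1933] F [ 0.1  0.3 -0.5] t 15.65
top 0.84 [130.5, 254.4] [0.3316 0.3658 0.035 ] [0.3331 0.356  0.035 ]
top 0.78 [321.5, 212.1] [ 0.4819 -0.2519  0.035 ] [ 0.4772 -0.2439  0.035 ]
top 0.48 [280.0, 256.7] [ 0.3354 -0.1197  0.035 ] [ 0.341  -0.1277  0.035 ]
top {'location': [318.4, 217.0], 'conf': 0.61} [ 0.4671 -0.2468  0.    ]
top {'location': [139.6, 253.1], 'conf': 0.53} [0.3344 0.3464 0.    ]
top {'location': [281.2, 257.2], 'conf': 0.48} [ 0.3318 -0.1253  0.    ]
side 0.78 [201.5, 222.4] [ 0.3486 -0.1235  0.035 ] [ 0.3453 -0.1281  0.035 ]
side 0.65 [181.8, 154.6] [0.3465 0.356  0.035 ] [0.3371 0.3455 0.035 ]
side 0.61 [261.8, 236.8] [ 0.4831 -0.2338  0.035 ] [ 0.481  -0.2431  0.035 ]
side {'location': [181.7, 163.4], 'conf': 0.82} [0.3426 0.3568 0.    ]
side {'location': [261.4, 251.1], 'conf': 0.79} [ 0.4784 -0.2447  0.    ]
side {'location': [200.5, 237.8], 'conf': 0.63} [ 0.3403 -0.1423  0.    ]
```

View pics/t3.png

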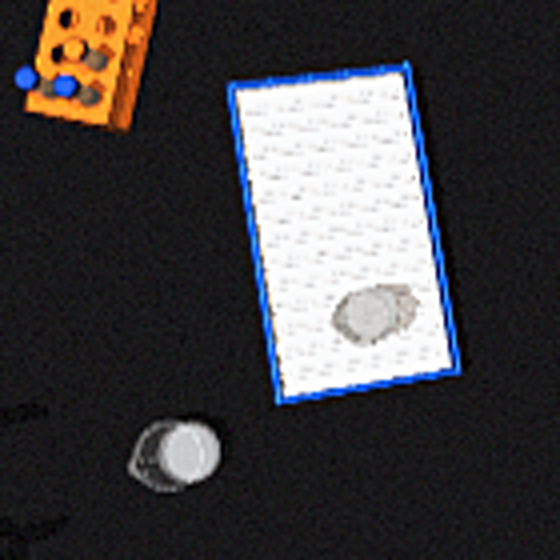

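```bash
python3 -m pendant '[[[0.5,0,0,0,0,0],[0.7,0,0,0,0,0],[0.5,0,0,0,0,0],[0.3,0,0,0,0,0.05],[0.15,0,0,0,0,0],[0.05,0,0,0,0,0],[0,0,0,0,0,0]]]' | tail -6; python3 -c "
from go import *
M=pickM(-75,10,1)
delta(np.array([.338,.351,.038])-M[:,2]*(G),M)"
```

```text
time: 16.82
eef_pos: [0.3026, 0.4884, 0.0658]
tool_rot: [[-0.043, 0.966, 0.255], [0.17, 0.258, -0.951], [-0.984, 0.003, -0.175]]
ft_force: [-0.1, -0.9, 0.6]
gripper_width: 1.001
finger_force: 0.0
rot(units5deg) [-0.   -0.02 -0.03] | shift before-rot [ 0.04 -0.02  2.72] | shift after-rot [ 0.05 -0.02  2.72]
  now q [ 69.  58.  58. -48. 129.  48.] goal q [ 61.  49.  83. -48. 115.  55.] pos [0.3026 0.4884 0.0658] F [-0.1 -0.9  0.6] t 16.825
```

```bash
python3 -m pendant '[[[0.04,0,0.4,0,0,-0.03],[0,0,0.6,0,0,0],[0,0,0.6,0,0,0],[0,0,0.5,0,0,0],[0,0,0.4,0,0,0],[0,0,0.2,0,0,0],[0,0,0,0,0,0]]]' | tail -6; python3 -c "
from go import *
M=pickM(-75,10,1)
delta(np.array([.338,.351,.038])-M[:,2]*(G),M)"
python3 -m pendant '[[[0,0,0,0,0,0],[0,0,0,0,0,0],[0,0,0,0,0,0],[0,0,0,0,0,0],[0,0,0,0,0,0]]]' 0 30
```

```text
time: 17.7
eef_pos: [0.3438, 0.3346, 0.0349]
tool_rot: [[-0.045, 0.966, 0.254], [0.169, 0.258, -0.951], [-0.985, -0.0, -0.175]]
ft_force: [-0.7, 0.1, 0.5]
gripper_width: 1.001
finger_force: 0.0
rot(units5deg) [-0.   -0.02 -0.  ] | shift before-rot [-0.   -0.02  0.02] | shift after-rot [-0.   -0.02  0.02]
  now q [ 61.  49.  82. -48. 115.  55.] goal q [ 61.  49.  83. -48. 115.  55.] pos [0.3438 0.3346 0.0349] F [-0.7  0.1  0.5] t 17.7
time: 18.32
eef_pos: [0.3437, 0.3347, 0.0345]
tool_rot: [[-0.045, 0.966, 0.255], [0.169, 0.259, -0.951], [-0.985, -0.0, -0.175]]
ft_force: [-0.0, 2.5, 4.0]
gripper_width: 0.585
finger_force: 33.4
```

```bash
cat >> go.py <<'E'
Mg=np.array([[-.045,.966,.255],[.169,.259,-.951],[-.985,0,-.175]]); Mg=R.from_matrix(Mg).as_matrix(); Pg=np.array([.3437,.3347,.0345])
ob=Mg.T@(np.array([.3375,.3515,0])-Pg); ob[1]=0; ab=Mg.T@np.array([0,0,1.])   # beaker bottom and axis in tool frame
def place(ph,x,y,up,h=.069):
    M=placeM(ph,10,1); # correct so that M@ab = -bn
    v=M@ab; ax=np.cross(v,-bn); M=R.from_rotvec(ax).as_matrix()@M
    return BC+B@[x,y,h+up]-M@ob, M
E
python3 -m pendant '[[[-0.2,0,0,0,0,0],[-0.5,0,0,0,0,0],[-0.8,0,0,0,0,0],[-0.8,0,0,0,0,0],[-0.8,0,0,0,0,0],[-0.5,0,0,0,0,0],[0,0,0,0,0,0]]]' | tail -6; python3 -c "
from go import *
print(ob,ab)
for ph in (0,8,15):
  t,M=place(ph,.042,-.045,.08); print(ph,M@ab+bn,'t',t); delta(t,M)
  t,M=place(ph,.042,-.045,.0); delta(t,M)
"
```

```text
time: 19.2
eef_pos: [0.3535, 0.2978, 0.2494]
tool_rot: [[-0.043, 0.966, 0.255], [0.172, 0.258, -0.951], [-0.984, 0.003, -0.177]]
ft_force: [-0.2, 0.5, -1.3]
gripper_width: 0.58
finger_force: 33.1
[ 0.03708695  0.         -0.01152334] [-9.84585044e-01  1.49958205e-04 -1.74906457e-01]
0 [-1.03824255e-10  3.17303628e-10  1.20577437e-10] t [0.56831737 0.21443832 0.16786082]
rot(units5deg) [  0.09   1.23 -35.87] | shift before-rot [0.94 3.1  2.47] | shift after-rot [-0.99 -3.25  2.25]
  now q [ 59.  29.  85. -58. 123.  39.] goal q [  40.   42.   76.  -67.  110. -146.] pos [0.3535 0.2978 0.2494] F [-0.2  0.5 -1.3] t 19.2
rot(units5deg) [  0.09   1.23 -35.87] | shift before-rot [2.26 3.12 2.25] | shift after-rot [-2.3  -3.25  2.02]
  now q [ 59.  29.  85. -58. 123.  39.] goal q [  42.   49.   74.  -64.  110. -140.] pos [0.3535 0.2978 0.2494] F [-0.2  0.5 -1.3] t 19.2
8 [-1.49944862e-10  2.99542391e-10  1.17434507e-10] t [0.57072227 0.2150726  0.16792042]
rot(units5deg) [  0.12  -1.23 -35.59] | shift before-rot [0.94 3.14 2.47] | shift after-rot [-1.06 -2.93  2.68]
  now q [ 59.  29.  85. -5
[... 251 characters left out ...]
. 123.  39.] goal q [  43.   46.   80.  -67.  104. -137.] pos [0.3535 0.2978 0.2494] F [-0.2  0.5 -1.3] t 19.2
15 [-1.87935653e-10  2.79204049e-10  1.12806542e-10] t [0.57273859 0.21588067 0.1680691 ]
rot(units5deg) [  0.14  -3.34 -35.22] | shift before-rot [0.94 3.17 2.47] | shift after-rot [-1.12 -2.6   3.01]
  now q [ 59.  29.  85. -58. 123.  39.] goal q [  43.   35.   87.  -73.   99. -139.] pos [0.3535 0.2978 0.2494] F [-0.2  0.5 -1.3] t 19.2
rot(units5deg) [  0.14  -3.34 -35.22] | shift before-rot [2.25 3.2  2.24] | shift after-rot [-2.43 -2.6   2.77]
  now q [ 59.  29.  85. -58. 123.  39.] goal q [  45.   43.   85.  -71.   98. -134.] pos [0.3535 0.2978 0.2494] F [-0.2  0.5 -1.3] t 19.2
```

```bash
for i in 1 2 3; do python3 -m pendant '[[[0,0,0,0,-0.034,-0.99],[0,0,0,0,-0.034,-0.99],[0,0,0,0,-0.034,-0.99],[0,0,0,0,-0.034,-0.99],[0,0,0,0,-0.034,-0.99],[0,0,0,0,-0.034,-0.99],[0,0,0,0,-0.034,-0.99],[0,0,0,0,-0.034,-0.99],[0,0,0,0,-0.034,-0.99],[0,0,0,0,-0.034,-0.99],[0,0,0,0,-0.034,-0.99],[0,0,0,0,-0.034,-0.99]]]' | tail -6; done; python3 -c "
from go import *
t,M=place(8,.042,-.045,.08); delta(t,M)
"
python3 - <<'E'
from h import *
c=cam("side"); cv2.imwrite("pics/s4.png",cv2.cvtColor(cv2.resize(c["frame"][60:210,130:330],(800,600),interpolation=cv2.INTER_CUBIC),cv2.COLOR_RGB2BGR))
E
```

```text
time: 20.7
eef_pos: [0.3534, 0.298, 0.2463]
tool_rot: [[-0.849, 0.454, 0.272], [-0.166, 0.259, -0.951], [-0.502, -0.853, -0.145]]
ft_force: [0.3, 0.2, -0.6]
gripper_width: 0.586
finger_force: 33.1
time: 22.2
eef_pos: [0.3534, 0.298, 0.2463]
tool_rot: [[-0.814, -0.495, 0.305], [-0.336, -0.027, -0.941], [0.474, -0.869, -0.144]]
ft_force: [-0.5, -0.3, 0.6]
gripper_width: 0.584
finger_force: 33.1
time: 23.7
eef_pos: [0.3534, 0.298, 0.2464]
tool_rot: [[0.021, -0.947, 0.32], [-0.175, -0.319, -0.931], [0.984, -0.037, -0.173]]
ft_force: [-0.0, -0.7, -0.8]
gripper_width: 0.585
finger_force: 33.1
rot(units5deg) [0.   0.04 0.13] | shift before-rot [-0.97 -2.94  2.67] | shift after-rot [-1.01 -2.93  2.67]
  now q [  61.   28.   88.  -59.  121. -140.] goal q [  41.   38.   82.  -70.  104. -142.] pos [0.3534 0.298  0.2464] F [-0.  -0.7 -0.8] t 23.7
```

View pics/s4.png

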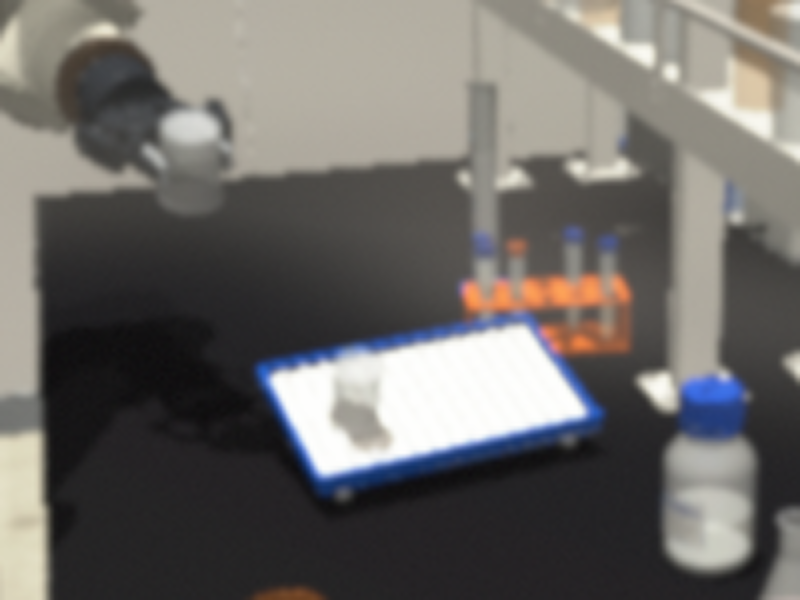

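```bash
python3 -m pendant '[[[0,-0.3,0,0,0.04,0.13],[0,-0.5,0,0,0,0],[0,-0.6,0,0,0,0],[0,-0.6,0,0,0,0],[0,-0.5,0,0,0,0],[0,-0.3,0.2,0,0,0],[0,-0.1,0.5,0,0,0],[0,0,0.6,0,0,0],[0,0,0.6,0,0,0],[0,0,0.4,0,0,0],[0,0,0.2,0,0,0],[0,0,0,0,0,0]]]' | tail -6;  python3 -c "
from go import *
t,M=place(8,.042,-.045,.02); delta(t,M)
"
```

```text
time: 25.25
eef_pos: [0.5665, 0.2132, 0.2305]
tool_rot: [[0.005, -0.947, 0.32], [-0.178, -0.316, -0.932], [0.984, -0.052, -0.17]]
ft_force: [0.4, 0.0, 0.2]
gripper_width: 0.585
finger_force: 33.1
rot(units5deg) [ 0.01  0.01 -0.05] | shift before-rot [-2.02 -0.02 -0.  ] | shift after-rot [-2.02 -0.03 -0.  ]
  now q [  42.   34.   81.  -71.  106. -148.] goal q [  43.   44.   80.  -68.  104. -138.] pos [0.5665 0.2132 0.2305] F [0.4 0.  0.2] t 25.25
```

```bash
python3 -m pendant '[[[-0.3,0,0,0,0,-0.05],[-0.5,0,0,0,0,0],[-0.5,0,0,0,0,0],[-0.4,0,0,0,0,0],[-0.2,0,0,0,0,0],[-0.1,-0.03,0,0,0,0],[0,0,0,0,0,0]]]' | tail -6;  python3 -c "
from go import *
t,M=place(8,.042,-.045,.0); delta(t,M)
"
python3 - <<'E'
from h import *
c=cam("side"); a=cv2.resize(c["frame"][110:190,180:300],(600,400),interpolation=cv2.INTER_CUBIC)
t=cam("top"); b=cv2.resize(t["frame"][140:240,110:220],(440,400),interpolation=cv2.INTER_CUBIC)
im=cv2.resize(np.hstack([a,b]),(800,308)); cv2.imwrite("pics/s5.png",cv2.cvtColor(im,cv2.COLOR_RGB2BGR))
E
```

```text
time: 26.12
eef_pos: [0.5673, 0.2353, 0.1126]
tool_rot: [[0.009, -0.947, 0.321], [-0.176, -0.317, -0.932], [0.984, -0.048, -0.17]]
ft_force: [-0.1, 1.0, -0.0]
gripper_width: 0.584
finger_force: 33.1
rot(units5deg) [ 0.    0.01 -0.  ] | shift before-rot [-0.35  0.01 -0.06] | shift after-rot [-0.35  0.01 -0.06]
  now q [  43.   44.   80.  -68.  104. -138.] goal q [  43.   46.   80.  -67.  104. -137.] pos [0.5673 0.2353 0.1126] F [-0.1  1.  -0. ] t 26.125
```

View pics/s5.png

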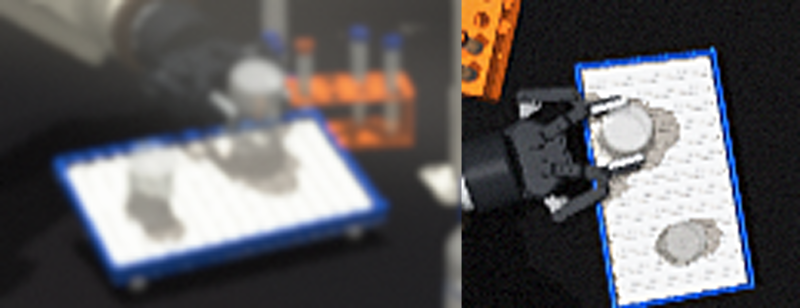

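```bash
python3 -m pendant '[[[-0.12,0,-0.03,0,0,0],[-0.08,0,-0.03,0,0,0],[-0.05,0,0,0,0,0],[0,0,0,0,0,0],[0,0,0,0,0,0]]]' | tail -6; python3 -m pendant '[[[-0.03,0,0,0,0,0],[0,0,0,0,0,0],[0,0,0,0,0,0]]]' | grep -E "eef|ft"; python3 -c "
from go import *
t,M=place(8,.042,-.045,.0); delta(t,M)
"
```

```text
time: 26.85
eef_pos: [0.5657, 0.2411, 0.0987]
tool_rot: [[0.009, -0.947, 0.32], [-0.175, -0.317, -0.932], [0.984, -0.048, -0.169]]
ft_force: [-1.3, -2.9, 4.9]
gripper_width: 0.583
finger_force: 33.0
eef_pos: [0.5658, 0.2409, 0.0975]
ft_force: [0.5, -9.4, 10.3]
rot(units5deg) [ 0.02 -0.01 -0.01] | shift before-rot [-0.08  0.   -0.  ] | shift after-rot [-0.08  0.   -0.  ]
  now q [  43.   45.   80.  -68.  104. -137.] goal q [  43.   46.   80.  -67.  104. -137.] pos [0.5658 0.2409 0.0975] F [ 0.5 -9.4 10.3] t 27.225
```

```bash
python3 -m pendant '[[[0.1,0,0,0,0,0],[0.15,0,0,0,0,0],[0,0,0,0,0,0],[0,0,0,0,0,0]]]' | grep -E "eef|ft|grip"; python3 -c "
from go import *
t,M=place(8,.032,-.045,.015); delta(t,M)
t,M=place(8,.032,-.045,.0); delta(t,M)
"
```

```text
eef_pos: [0.5658, 0.239, 0.1112]
ft_force: [0.0, -0.2, -0.6]
gripper_width: 0.584
rot(units5deg) [0.   0.01 0.  ] | shift before-rot [-0.09  0.03  0.21] | shift after-rot [-0.09  0.03  0.21]
  now q [  43.   44.   80.  -68.  104. -138.] goal q [  42.   44.   81.  -68.  103. -137.] pos [0.5658 0.239  0.1112] F [ 0.  -0.2 -0.6] t 27.725
rot(units5deg) [0.   0.01 0.  ] | shift before-rot [-0.34  0.03  0.17] | shift after-rot [-0.34  0.03  0.17]
  now q [  43.   44.   80.  -68.  104. -138.] goal q [  43.   46.   81.  -68.  103. -137.] pos [0.5658 0.239  0.1112] F [ 0.  -0.2 -0.6] t 27.725
```

```bash
python3 -m pendant '[[[0,0.03,0.2,0,0,0],[-0.1,0,0,0,0,0],[-0.09,0,-0.015,0,0,0],[-0.05,0,-0.01,0,0,0],[0,0,0,0,0,0],[0,0,0,0,0,0]]]' | grep -E "eef|ft|grip"; python3 -m pendant '[[[-0.04,0,-0.005,0,0,0],[0,0,0,0,0,0],[0,0,0,0,0,0]]]' | grep -E "eef|ft|grip";python3 -c "
from go import *
t,M=place(8,.032,-.045,.0); delta(t,M)
"
```

```text
eef_pos: [0.5674, 0.2312, 0.0953]
ft_force: [0.3, 1.0, -0.5]
gripper_width: 0.581
eef_pos: [0.5673, 0.2318, 0.0929]
ft_force: [1.1, 0.1, -0.5]
gripper_width: 0.586
rot(units5deg) [0.   0.01 0.  ] | shift before-rot [-0.06 -0.   -0.  ] | shift after-rot [-0.06 -0.   -0.  ]
  now q [  43.   45.   81.  -68.  103. -137.] goal q [  43.   46.   81.  -68.  103. -137.] pos [0.5673 0.2318 0.0929] F [ 1.1  0.1 -0.5] t 28.85
```

No contact now where the rim had touched the uphill edge before; 3.6 mm to go.

```bash
python3 -m pendant '[[[-0.03,0,0,0,0,0],[0,0,0,0,0,0],[0,0,0,0,0,0]]]' | grep -E "eef|ft"; python3 -m pendant '[[[-0.02,0,0,0,0,0],[0,0,0,0,0,0],[0,0,0,0,0,0]]]' | grep -E "eef|ft"
```

```text
eef_pos: [0.5673, 0.2321, 0.0911]
ft_force: [0.5, -0.4, -0.9]
eef_pos: [0.5673, 0.2323, 0.0902]
ft_force: [-0.6, 1.0, 2.7]
```

```bash
python3 -m pendant '[[[-0.015,0,0,0,0,0],[0,0,0,0,0,0],[0,0,0,0,0,0]]]' | grep -E "eef|ft"
python3 - <<'E'
from h import *
c=cam("side"); a=cv2.resize(c["frame"][120:180,190:280],(600,400),interpolation=cv2.INTER_CUBIC)
cv2.imwrite("pics/s6.png",cv2.cvtColor(a,cv2.COLOR_RGB2BGR))
E
```

```text
eef_pos: [0.5672, 0.2325, 0.09]
ft_force: [-2.6, 0.1, 8.9]
```

View pics/s6.png

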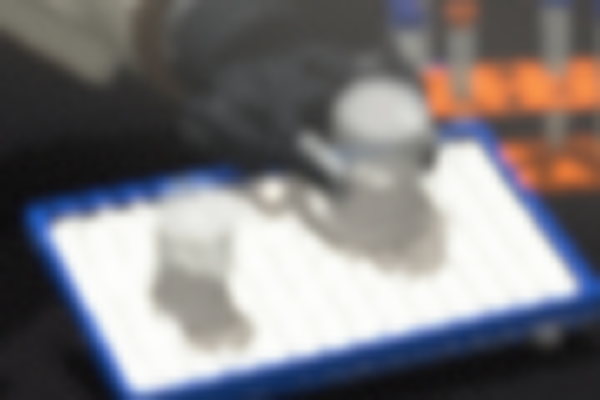

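```bash
python3 -m pendant '[[[0,0,0,0,0,0],[0,0,0,0,0,0],[0,0,0,0,0,0],[0,0,0,0,0,0],[0,0,0,0,0,0]]]' 0.9 | grep -E "eef|ft|grip"; python3 -m pendant '[[[0.02,0,-0.1,0,0,0],[0.06,0,-0.3,0,0,0],[0.12,0,-0.5,0,0,0],[0.15,0,-0.7,0,0,0],[0.2,0,-0.7,0,0,0],[0.4,0,-0.5,0,0,0],[0.6,0,0,0,0,0],[0.6,0,0,0,0,0],[0,0,0,0,0,0]]]' | grep -E "time|eef|ft|grip"
python3 - <<'E'
from h import *
c=cam("side"); a=cv2.resize(c["frame"][110:190,180:300],(600,400),interpolation=cv2.INTER_CUBIC)
t=cam("top"); b=cv2.resize(t["frame"][140:240,110:220],(440,400),interpolation=cv2.INTER_CUBIC)
im=cv2.resize(np.hstack([a,b]),(800,308)); cv2.imwrite("pics/s7.png",cv2.cvtColor(im,cv2.COLOR_RGB2BGR))
from go import B,BC
for n,k in(("top",t),("side",c)):
    for nm in("beaker","small_beaker"):
        for r in cams.pinpoint(n,nm):
            o,d=ray(k,*r["location"]); nn=B[:,2]; h=.069 if nm=="beaker" else .058; w=o+d*(((BC+nn*h-o)@nn)/(d@nn)); q=B.T@(w-BC)
            if abs(q).max()<.15: print(n,nm,r["conf"],"bed",q.round(4))
E
```

```text
eef_pos: [0.5672, 0.2324, 0.0891]
ft_force: [-0.8, -0.9, 4.8]
gripper_width: 0.9
time: 31.78
eef_pos: [0.5141, 0.3672, 0.2477]
ft_force: [-0.1, -0.0, 0.3]
gripper_width: 0.898
top beaker 0.59 bed [ 0.0365 -0.0371  0.069 ]
top small_beaker 0.78 bed [0.0012 0.075  0.058 ]
side beaker 0.58 bed [ 0.0366 -0.0565  0.069 ]
side small_beaker 0.62 bed [-0.0091  0.0743  0.058 ]
```

View pics/s7.png

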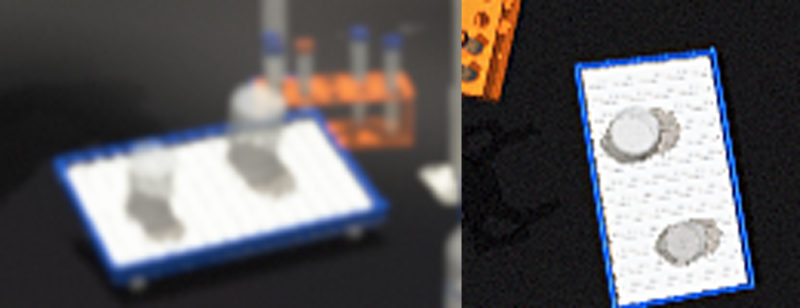

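```bash
cat > chk.py <<'E'
from h import *
from go import B,BC
def plane(P):
    m=np.ones(len(P),bool)
    for _ in range(6):
        A=np.c_[P[:,:2],np.ones(len(P))]; k=np.linalg.lstsq(A[m],P[m,2],rcond=None)[0]; r=P[:,2]-A@k; m=abs(r)<.004
    return k,m,r[m].std()
for cn in("top","side"):
    acc=[]
    for i in range(6):
        c=cam(cn); d=c["depth"]; v,u=np.mgrid[0:384,0:512]
        f=192/np.tan(np.radians(c["fov_y"])/2); X=np.stack([(u-c["cx"])/f*d,-(v-c["cy"])/f*d,-d,np.ones_like(d)],-1)@c["T"].T
        acc.append((X[...,:3]-BC)@B)
    Q=np.median(acc,0); 
    rib=Q[(abs(Q[...,0])<.06)&(Q[...,1]<.02)&(Q[...,1]>-.12)&(abs(Q[...,2])<.008)]
    kr,m,s=plane(rib); print(cn,"ribs",m.sum(),kr.round(4),s)
    top=Q[(np.hypot(Q[...,0]-.034,Q[...,1]+.045)<.032)&(Q[...,2]>.055)&(Q[...,2]<.085)]
    if len(top)>20:
        kt,m,s=plane(top); print(" top",m.sum(),len(top),kt.round(4),s,"ctr",top[m].mean(0).round(4),"tilt deg x,y rel ribs",np.degrees(kt[:2]-kr[:2]).round(2))
    sb=Q[(np.hypot(Q[...,0],Q[...,1]-.073)<.025)&(Q[...,2]>.048)&(Q[...,2]<.075)]; 
    if len(sb)>20: ks,m,s=plane(sb); print(" small (reference)",m.sum(),ks.round(4),"tilt",np.degrees(ks[:2]-kr[:2]).round(2),sb[m].mean(0).round(4))
E
python3 chk.py
```

```text
top ribs 1250 [ 0.0005  0.0037 -0.0035] 0.0017146317423724267
 top 204 223 [-0.0017 -0.0087  0.0672] 0.0013308135819783146 ctr [ 0.0324 -0.0408  0.0675] tilt deg x,y rel ribs [-0.12 -0.71]
 small (reference) 138 [-0.0028  0.0133  0.0563] tilt [-0.19  0.55] [-0.0026  0.0743  0.0573]
side ribs 750 [-0.0013  0.0065 -0.0034] 0.0015426182541280718
 top 119 143 [ 0.0391 -0.0021  0.066 ] 0.0013377546892060855 ctr [ 0.0248 -0.043   0.0671] tilt deg x,y rel ribs [ 2.32 -0.49]
 small (reference) 80 [-0.0088 -0.0091  0.0574] tilt [-0.43 -0.89] [-0.0071  0.0728  0.0568]
```

```bash
python3 -c "
from plant import job
print(job.finish_job())"
```

```text
the job is handed in; nothing more can be done
None
```

The job is handed in: the beaker stands mouth-down on the free half of the drain board, at about x +32 mm and y −41 mm on the bed, and the last depth check from above showed it flush to within 1°. The side camera read about 2°. The small beaker, flask and bottles were not deliberately touched. On the first descent the beaker's rim caught the bed's uphill edge at about 14 N (limit 30 N), so I backed off and set it down 10 mm lower.

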